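# Set the length stop to the master blank and lock it

### The job

The length stop is still clamped at the last job's height: swing its clamp lever fully to the released side, bring the stop rod down until its nylon tip lightly touches the end of the blank in the collet block, then leave the rod there and swing the lever back until the rod is locked firmly. The blank is held only by its collet, so do not press it down, and leave the other things on the cart where they are.

Things in the scene. Friction and masses are not known exactly. Their poses are not given: they have to be found in the camera images.
- clamp_lever (a joint): Turn of the clamp lever about its upright pivot, rad. 0 = fully released (end stop), grows clockwise seen from above; its eccentric meets the rod at about 0.75, grips firmly from 1.0, end stop at 1.4. It starts tight, at 1.1 to 1.3, and stays where it is left. Turning it takes 2 N at the knob when loose, 5 to 12 N while tightening or breaking it loose.
- lever_knob (a point): Centre of the black ball knob, 26 mm in diameter, at the end of the lever, 85 mm from the pivot's axis; it swings level, 168 mm above the cart's top. Nothing stands beside it within its swing.
- lever_pivot (a point): Point on the lever's upright pivot axis, at the height of the knob's centre; it lies 20 mm beside the rod's axis.
- stop_rod (a joint): How far the stop rod has been lowered, m: 0 = highest mark, grows downward, end of travel at 0.034. Released, the rod stays where it is left and slides under a push of about 2 to 3 N; clamped, it resists a push of about 15 N. It starts 3 to 26 mm above the blank.
- rod_head_top (a point): Centre of the flat top of the stop rod's dark knurled head, 32 mm in diameter, 14 mm high. The rod is upright, 14 mm thick; its white nylon tip is 103 mm below this point, straight above the blank; it hardly gives. Its top lies 181 to 207 mm above the cart; nothing near it is higher.
- collet_block: Square steel collet block, 48x48x40 mm, with closing nut, fixed on the stand's table under the rod; origin at the centre of its underside. A bright round blank of 20 mm, carried by it, stands out of its top: the blank's end is 56 to 73 mm above the origin, different each time and not measured. The collet holds it by friction: it may slip above 20 N.
- stop_stand: The fixed green stop stand, base 220x150x18 mm; origin on the cart's top straight under the rod's axis, +x towards its column (108 mm behind the rod, 157 mm high), +y towards the side of the clamp lever. z up. The arm that carries rod and lever is 112 to 144 mm above the cart.
- next_blank_1: Bystander: loose bright round blank, 20 mm in diameter, 60 mm high, upright; origin at the centre of its underside.
- next_blank_2: Bystander: second loose blank like it, 20 mm in diameter, 60 mm high; origin at the centre of its underside.
- next_blank_3: Bystander: third loose blank like it, 20 mm in diameter, 60 mm high; origin at the centre of its underside.
- spare_collet: Bystander: spring collet, 28 mm in diameter, 42 mm high, standing; origin at the centre of its underside.
- oiler: Bystander: grey oil bottle with red nozzle, 57 mm in diameter, 151 mm high; origin at the centre of its underside.
- setup_block: Bystander: ground steel set-up block with holes, 51x76x26 mm; origin at the centre of its underside.

How it is judged:
By the outcome, as a careful person would: the job done as asked, in the order asked, and still so for the second after the job is handed in, with the robot touching nothing.
It also fails if it takes over 58 s, if anything falls off the work surface, if the arm or the gripper's body presses on something with over 40 N, if the wrist force passes 120 N, or if a joint passes its speed limit or range.

### The arm

A 7-joint arm with a two-finger parallel gripper is mounted at the origin on a cart in front of the work surface, level with it; the furniture and walls round the work are solid. World frame = base frame: x ahead of the robot, y to its left, z up, the work surface at z = 0. Lengths are in m, angles in rad, forces in N, time in s.
With the tool pointing down it reaches from about 0.425 to 0.95 m from the base axis. Payload 4.7 kg.
Tool frame: the origin (TCP) lies between the finger pads; the fingertips stand 25 mm ahead of it and the grasp point (between the pads) lies 6 mm ahead of it; z points along the fingers, y is the line along which they close (so a half turn about z gives the same grasp; the last joint's range is limited). The gripper opens to 85 mm and grips with 20 to 120 N. Pads are 22 mm wide; open, the fingers measure 114 mm over their backs; the gripper's body (76 mm by 85 mm) begins 54 mm behind the grasp point. The pads swing forward as they close: fully open they stand 13 mm farther back than shut.
Start: joints at [-1.265, 0.469, -0.049, 1.532, 0.024, 1.141, -0.082], TCP at [0.222, 0.638, 0.256] pointing down, gripper open.
Joint ranges: [-2.59, 2.59], [-0.33, 1.99], [-1.39, 1.29], [0.1, 2.45], [-1.04, 4.18], [0.21, 1.99], [-2.66, 2.66]. Speed limits (rad/s): [2.57, 2.57, 3.14, 3.14, 3.14, 3.14, 3.14].

### API

Orientations are given as a 3x3 rotation matrix whose columns are the frame's x, y, z axes.
In Python, from rig import * gives the robot as it stands. Calls block until the motion is done:
- movep(position, orientation): joint-space move of the TCP to a pose.
- move_l(position, attitude=None, feed=0.15, until_force=None): straight line of the TCP; attitude=None keeps the orientation; feed is the mean speed in m/s. With until_force (N) it stops when the force on the tool has changed by that much, and returns True; else False.
- move_joints(angles): joint-space move.
- command_gripper(opening, newtons=None): finger opening in m; newtons is the grip in N (None keeps the last); returns when the fingers have stopped.
- sleep(seconds).
- inverse_kinematics(position, orientation): joint angles nearest the present ones, or None.
- sense(): the state.
- camera(name): name is "side" or "top" or "wrist"; returns (picture, depth): 480x640x3 uint8, red, green, blue; 480x640 float32, m along the optical axis (not along the pixel's ray), 0 where there is no reading.
- camera_params(name): a dict with "K" (3x3 intrinsics, pixels), "position" and "rotation" of the camera in the world; the wrist camera has in their place "tool_from_camera" (4x4, takes a point from camera to tool coordinates, whose origin is the TCP and whose axes are the flange's). Camera axes: x right, y down, z forward; pixel columns grow to the right and rows downward; lengths in m; the calibration is good to about 2 mm. A picture is of the moment at which its call begins: read the wrist's pose just before it. camera_params takes no time and is no camera call.
A pose or a line that the arm cannot do raises Unreachable and nothing moves.
- finish_job(): hands the job in; it is judged then, once.
The state is a dict: "time_s": time; "joint_pos": joint angles; "qd": joint speeds; "joint_efforts": joint torques, N m; "position": TCP position; "tcp_rot": TCP orientation; "wrist_force": force on the tool from outside, world axes, zero at the start; "ft_torque": the same for the moment, N m; "finger_gap": finger opening in m; "gripper_force": force on a finger pad.
Only numpy, scipy, OpenCV 4.12 (cv2) and the standard library are available. Lean on these libraries where they do the work, as an engineer would, in place of code of your own. Each camera call takes 0.05 s, during which the arm holds its last target. There are 200 camera calls.

## Working session

There is one attempt and no reset: what is moved stays moved. The work goes in short steps, each a Python script; the robot and the scene stay as the last script left them, time stands still between calls to the robot, and variables do not carry over. Pictures are saved under pics/ and viewed, at most 10 in all, crops included, and the job is handed in when it is done.

```bash
mkdir -p pics; ls; python3 - <<'E'
from rig import *
import cv2,numpy as np
for n in("side","top"):
    p,d=camera(n); cv2.imwrite(f"pics/{n}0.png",p[:,:,::-1]); np.savez(f"{n}0.npz",p=p,d=d)
    c=camera_params(n);print(n,c)
print(sense())
E
```

```text
pics
side {'K': array([[580.03337488,   0.        , 313.50990419],
       [  0.        , 580.03337488, 247.7552047 ],
       [  0.        ,   0.        ,   1.        ]]), 'position': array([ 0.25152041, -0.82586299,  0.71967702]), 'rotation': array([[ 0.95607017, -0.14361466,  0.25554778],
       [-0.29256151, -0.52212096,  0.80112263],
       [ 0.0183739 , -0.84069289, -0.54120039]])}
top {'K': array([[493.11079818,   0.        , 322.15817064],
       [  0.        , 493.11079818, 235.04682205],
       [  0.        ,   0.        ,   1.        ]]), 'position': array([0.37669755, 0.02465381, 1.04929639]), 'rotation': array([[ 0.00846622, -0.98686238,  0.16134112],
       [-0.99993055, -0.00703204,  0.00945806],
       [-0.00819925, -0.16140999, -0.98685338]])}
{'time_s': 0.1, 'joint_pos': array([-1.26489974,  0.46937857, -0.04861574,  1.53362045,  0.02409907,
        1.14102504, -0.08231735]), 'qd': array([-3.05994320e-04, -1.09506136e-03,  4.43136803e-04,  6.19701201e-04,
       -1.36875088e-04,  5.09931573e-05,  8.92366699e-04]), 'joint_efforts': array([ 2.48298384e-04, -5.11513638e+01, -4.72200871e-02, -2.38389301e+01,
        1.07588808e-02,  4.42945384e-03, -2.39748556e-05]), 'position': array([0.2215971 , 0.63704865, 0.25533494]), 'tcp_rot': array([[-9.44487314e-01,  3.28547424e-01, -5.52380024e-04],
       [ 3.28547883e-01,  9.44485673e-01, -1.76119244e-03],
       [-5.69202190e-05, -1.84490720e-03, -9.99998297e-01]]), 'wrist_force': array([-0.15425971,  0.06670372, -0.53068625]), 'ft_torque': array([-0.01735457,  0.03673232,  0.03047449]), 'gripper_force': 0.0, 'finger_gap': 0.08530169828051551}
```

View pics/side0.png

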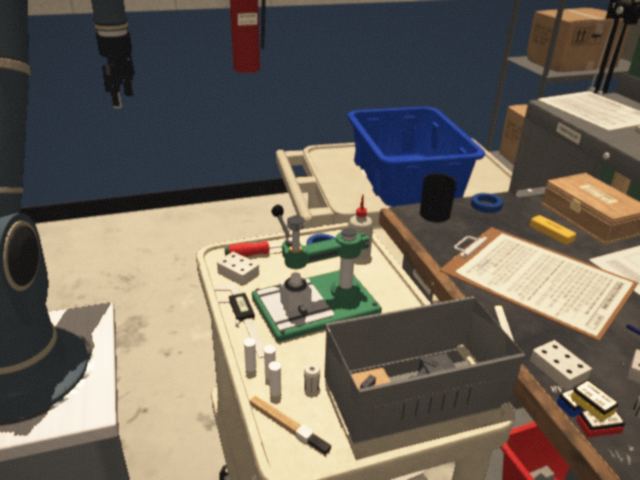

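View pics/top0.png

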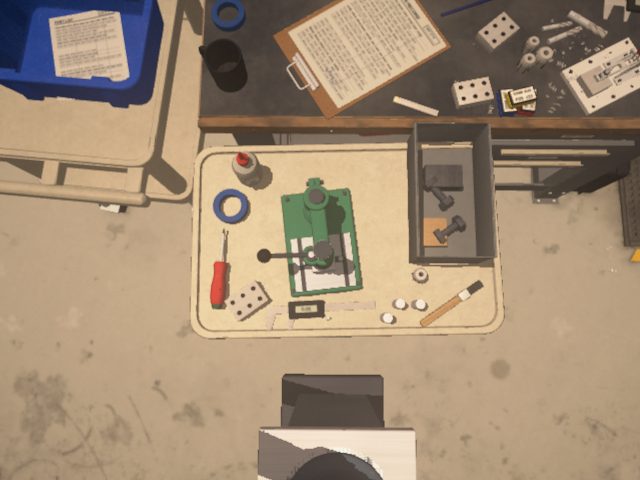

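The top view shows the knob at (264,256), the rod head at (322,252) and the column top at (317,197). The lever points to +y, so releasing it swings the knob towards the robot. Next I'll locate these three accurately.

```bash
cat > h.py <<'E'
from rig import *
import cv2,numpy as np
def ray(n,u,v):
    c=camera_params(n); d=c["rotation"]@np.linalg.inv(c["K"])@[u,v,1]; return c["position"],d
def plane(n,u,v,z):
    o,d=ray(n,u,v); return o+d*(z-o[2])/d[2]
def cloud(n,dep,roi):
    u0,v0,u1,v1=roi; U,V=np.meshgrid(np.arange(u0,u1),np.arange(v0,v1)); D=dep[v0:v1,u0:u1]
    c=camera_params(n); P=np.stack([U,V,np.ones_like(U)],-1)@np.linalg.inv(c["K"]).T*D[...,None]
    return P@c["rotation"].T+c["position"]
E
python3 - <<'E'
from h import *
f=np.load("top0.npz");d=f["d"];p=f["p"]
P=cloud("top",d,(250,180,360,290)).reshape(-1,3)
c=p[180:290,250:360].reshape(-1,3).astype(int)
def rep(n,m): 
    q=P[m];print(n,len(q),q.mean(0).round(4),((q.min(0)+q.max(0))/2).round(4),np.ptp(q,axis=0).round(4),np.median(q[:,2]).round(4))
z=P[:,2]
near=lambda u,v,r:np.hypot(P[:,0]-plane("top",u,v,.17)[0],P[:,1]-plane("top",u,v,.17)[1])<r
rep("knob",near(264,256,.025)&(z>.15))
rep("head",near(322,250,.04)&(z>.178)&(z<.22))
rep("col",near(317,197,.04)&(z>.148))
dark=(c.max(1)<60);
for r in [(250,240,280,272),(300,235,345,275)]:
    pass
im=cv2.resize(p[175:300,245:370],None,fx=4,fy=4,interpolation=cv2.INTER_CUBIC)
s=np.load("side0.npz")["p"]
im2=cv2.resize(s[195:345,245:385],None,fx=3.3,fy=3.3,interpolation=cv2.INTER_CUBIC)
h=500;im=cv2.resize(im,(400,400));im2=cv2.resize(im2,(400,428))
o=np.zeros((428,800,3),np.uint8);o[:400,:400]=im;o[:,400:]=im2
cv2.imwrite("pics/crop.png",o[:,:,::-1])
print("knob ray",plane("top",264,256,.168),"col",plane("top",317,197,.157))
for zz in(.19,.2):print(plane("top",322,250,zz))
E
```

```text
knob 200 [0.4818 0.1333 0.1726] [0.4824 0.1313 0.17  ] [0.024  0.0373 0.0237] 0.1743
head 285 [0.489  0.0323 0.2046] [0.4889 0.0328 0.1994] [0.0318 0.0313 0.0188] 0.2049
col 185 [0.5959 0.0453 0.1552] [0.5964 0.0425 0.1546] [0.0272 0.0318 0.013 ] 0.1554
knob ray [0.48181362 0.13747847 0.168     ] col [0.59410933 0.04339183 0.157     ]
[0.49055983 0.03294187 0.19      ]
[0.48923477 0.03284542 0.2       ]
```

View pics/crop.png

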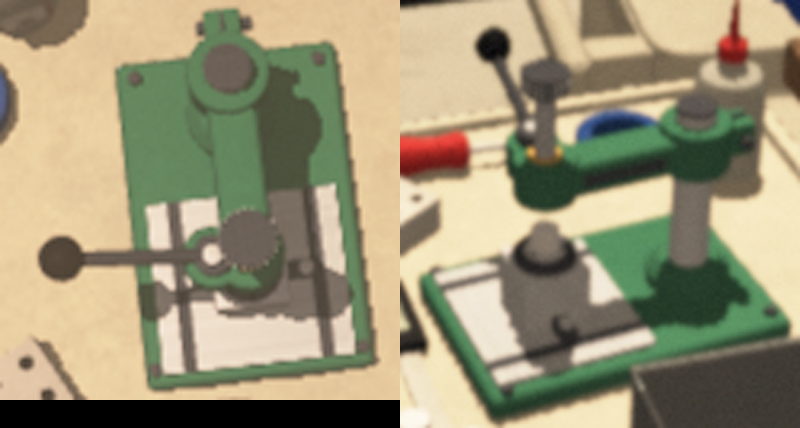

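Everything agrees: the pivot is about (0.487, 0.052) and the knob is about 85 mm from it at a world angle of 93°. At full release the knob ends near x≈0.405, which is inside the minimum reach, so I'll check IK with a tilted tool.

```bash
cat >> h.py <<'E'
PIV=np.array([.4872,.0524,.168]); HEAD=np.array([.489,.0325,.205]); PHI0=np.deg2rad(93.4)
def pose(phi,a,s=1,rad=.085,dz=0,g=.006,back=0.):
    """tool gripping knob at world angle phi, tilt a (wrist leaning to the pivot); back = retreat along tool z"""
    r=np.array([np.cos(phi),np.sin(phi),0]);t=np.array([-np.sin(phi),np.cos(phi),0])
    z=-np.cos(a)*np.array([0,0,1.])+np.sin(a)*r; y=s*t; R=np.column_stack([np.cross(y,z),y,z])
    return PIV+rad*r+[0,0,dz]-z*(g+back),R
E
python3 - <<'E'
from h import *
for s in(1,-1):
  for a in(0,10,20,30):
    o=[]
    for d in(-.1,0,.5,1,1.2,1.35):
        q=inverse_kinematics(*pose(PHI0+d,np.deg2rad(a),s)); o.append("none" if q is None else str(np.round(q,1).tolist()))
    print(s,a,*o,sep="\n  ")
print(inverse_kinematics(HEAD+[0,0,.05],pose(PHI0,0,-1)[1]))
E
```

```text
1
  0
  [0.5, 0.6, -1.2, 2.0, 0.6, 1.0, 2.2]
  [0.5, 0.6, -1.2, 2.0, 0.6, 1.0, 2.3]
  [-1.3, 0.4, 1.1, 2.2, -0.5, 0.9, -2.4]
  [-1.3, 0.3, 1.1, 2.2, -0.4, 0.8, -2.0]
  [-0.9, 0.2, 0.7, 2.2, -0.2, 0.8, -2.0]
  [-0.9, 0.2, 0.7, 2.2, -0.1, 0.8, -1.8]
1
  10
  [0.6, 0.6, -1.2, 2.0, 0.5, 0.9, 2.3]
  [0.6, 0.5, -1.2, 2.0, 0.4, 0.9, 2.5]
  [-1.1, 0.4, 1.1, 2.1, -0.6, 1.0, -2.2]
  [-1.1, 0.4, 1.1, 2.2, -0.5, 1.0, -1.8]
  [-0.8, 0.3, 0.7, 2.2, -0.3, 1.0, -1.8]
  [-0.8, 0.3, 0.7, 2.2, -0.3, 1.0, -1.7]
1
  20
  [-1.0, 0.5, 1.1, 2.1, -0.9, 1.1, -2.5]
  [-1.0, 0.5, 1.1, 2.1, -0.9, 1.1, -2.4]
  [-1.0, 0.5, 1.1, 2.1, -0.8, 1.2, -2.0]
  [-1.0, 0.5, 1.1, 2.1, -0.6, 1.3, -1.6]
  [-0.8, 0.4, 0.7, 2.1, -0.4, 1.2, -1.7]
  [-0.8, 0.4, 0.7, 2.1, -0.3, 1.2, -1.6]
1
  30
  [-0.7, 0.4, 0.7, 2.1, -1.0, 1.0, -2.5]
  [-0.8, 0.5, 0.9, 2.1, -1.0, 1.1, -2.3]
  [-0.9, 0.6, 1.1, 2.1, -0.9, 1.4, -1.9]
  [-0.9, 0.6, 1.1, 2.0, -0.7, 1.5, -1.5]
  [-0.7, 0.5, 0.7, 2.0, -0.5, 1.3, -1.6]
  [-0.7, 0.5, 0.7, 2.0, -0.4, 1.3, -1.5]
-1
  0
  [-0.7, 0.3, 0.4, 2.0, -0.2, 0.8, -0.2]
  [-0.7, 0.3, 0.4, 2.0, -0.2, 0.8, -0.1]
  [-0.7,
[... 282 characters left out ...]
[-0.5, 0.2, 0.3, 2.1, -0.2, 0.9, 1.0]
  [-0.5, 0.2, 0.3, 2.1, -0.2, 1.0, 1.2]
  [-0.5, 0.2, 0.3, 2.1, -0.1, 1.0, 1.3]
-1
  20
  [-0.5, 0.3, 0.4, 2.1, -0.6, 0.8, 0.3]
  [-0.5, 0.3, 0.4, 2.1, -0.6, 0.9, 0.4]
  [-0.4, 0.3, 0.3, 2.1, -0.5, 1.0, 0.8]
  [-0.4, 0.3, 0.3, 2.1, -0.3, 1.1, 1.1]
  [-0.4, 0.3, 0.3, 2.1, -0.3, 1.1, 1.3]
  [-0.4, 0.3, 0.2, 2.1, -0.2, 1.1, 1.4]
-1
  30
  [-0.4, 0.3, 0.4, 2.1, -0.9, 0.9, 0.6]
  [-0.4, 0.3, 0.4, 2.1, -0.8, 0.9, 0.6]
  [-0.3, 0.4, 0.3, 2.0, -0.6, 1.1, 0.9]
  [-0.3, 0.4, 0.3, 2.0, -0.4, 1.3, 1.2]
  [-0.3, 0.4, 0.2, 2.0, -0.3, 1.3, 1.3]
  [-0.3, 0.4, 0.2, 2.0, -0.2, 1.3, 1.4]
[-0.63240868  0.17389202  0.54963443  1.98714346 -0.10704191  1.00835393
  0.02705852]
```

IK works for the untilted gripper (s=-1) over the whole swing. Next: grip the knob and release.

```bash
cat >> h.py <<'E'
def tang(phi):
    f=sense()["wrist_force"]; return float(f@[-np.sin(phi),np.cos(phi),0]), float(f[2]), float(f@[np.cos(phi),np.sin(phi),0])
E
python3 - <<'E'
from h import *
command_gripper(.06)
p,R=pose(PHI0,0,-1,back=.07)
movep(p,R)
p,R=pose(PHI0,0,-1); print("contact on descent",move_l(p,R,feed=.12,until_force=6))
print(command_gripper(0,newtons=40),sense()["finger_gap"],tang(PHI0),sense()["time_s"])
phi=PHI0;
for d in np.arange(.12,1.45,.12):
    try: hit=move_l(*pose(PHI0+d,0,-1),feed=.06,until_force=None if d<.6 else 14)
    except Unreachable as e: print("unreach",d);break
    t=tang(PHI0+d); print(round(d,2),hit,np.round(t,1),round(sense()["finger_gap"],4))
    if d>.6 and (hit or abs(t[0])>14): break
s=sense();v=s["position"]-PIV;print("angle d",np.arctan2(v[1],v[0])-PHI0,np.hypot(*v[:2]),s["time_s"])
p,_=camera("top");cv2.imwrite("pics/rel.png",cv2.resize(p[175:325,225:385],None,fx=3,fy=3)[:,:,::-1])
E
```

```text
contact on descent False
False 0.023219391719849745 (0.5248776417082218, 4.502578771934655, 0.6928661252623354) 3.6667
0.12 False [0.6 6.8 0.4] 0.0234
0.24 False [ 1.4  5.8 -0.4] 0.0234
0.36 False [ 1.6  6.2 -0.6] 0.0237
0.48 False [ 1.9  5.9 -0.2] 0.0237
0.6 False [ 1.1  7.8 -0.6] 0.0235
0.72 False [1.4 6.8 0.1] 0.0239
0.84 False [ 1.7  6.4 -0.3] 0.0232
0.96 False [ 1.9  6.3 -0.2] 0.0237
1.08 False [2.2 6.3 0.2] 0.0236
1.2 False [0.6 7.5 0.9] 0.0233
1.32 True [-3.4 -3.  -0.9] 0.0234
angle d 1.2006169674816658 0.08312991359735235 7.0417
```

View pics/rel.png

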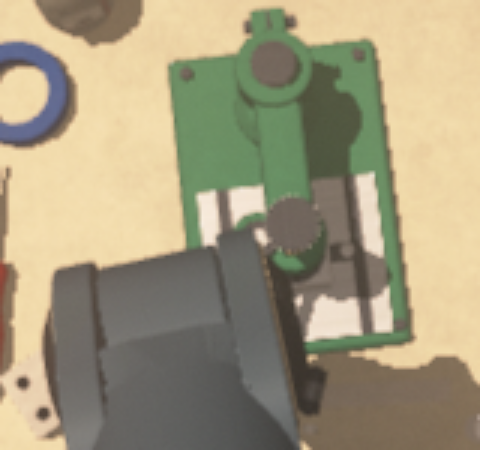

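```bash
python3 - <<'E'
from h import *
s=sense();v=s["position"]-PIV;ph=np.arctan2(v[1],v[0]);print(ph-PHI0,tang(ph),s["finger_gap"])
command_gripper(.06)
s=sense();move_l(s["position"]+[0,0,.075],feed=.15)
# clear the view: go towards head standoff
R=pose(PHI0,0,-1)[1]
movep(HEAD+[-.0,-.13,.12],R)
p,d=camera("top");cv2.imwrite("pics/rel2.png",cv2.resize(p[175:325,225:385],None,fx=3,fy=3)[:,:,::-1])
np.savez("top2.npz",p=p,d=d);print(sense()["time_s"])
E
```

```text
1.2007241773813566 (-3.7361633885752585, -2.7774087516038275, -1.5346158795889613) 0.02358981745235299
9.075
```

View pics/rel2.png

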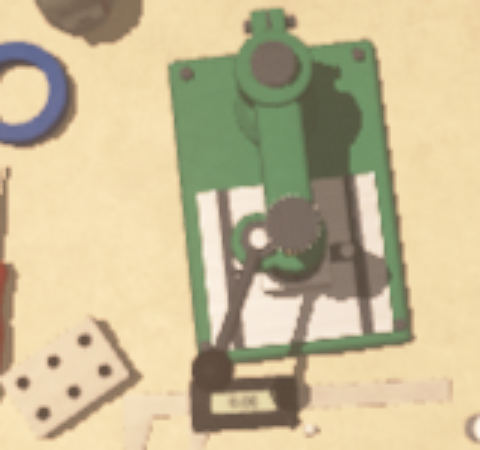

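The lever has swung to the released side: the knob is at crop (212,367), image px (295.7,297.3). I'll regrip about 5 mm lower and push again to confirm the end stop.

```bash
python3 - <<'E'
from h import *
k=plane("top",295.7,297.3,.168);v=k-PIV;a=np.arctan2(v[1],v[0]);print("knob",k,"d",a-PHI0,np.hypot(*v[:2]))
D=1.20
p,R=pose(PHI0+D,0,-1,back=.075,dz=-.005);movep(p,R)
p,R=pose(PHI0+D,0,-1,dz=-.005);print(move_l(p,R,feed=.12,until_force=6))
command_gripper(0,newtons=40);s=sense();print(s["finger_gap"],tang(PHI0+D))
for d in(1.23,1.26,1.29,1.32):
    h=move_l(*pose(PHI0+d,0,-1,dz=-.005),feed=.02,until_force=14)
    s=sense();v=s["position"]-PIV;print(d,h,np.arctan2(v[1],v[0])-PHI0,np.round(tang(PHI0+d),1))
    if h:break
command_gripper(.06);s=sense();print(np.round(tang(PHI0+D),1));move_l(s["position"]+[0,0,.08],feed=.15)
print(sense()["time_s"])
E
```

```text
knob [0.40847249 0.07912014 0.168     ] d 1.1842542962426161 0.08313835568531636
False
0.023436056510509302 (0.801599493701168, 5.780278851017695, 0.785490707702074)
1.23 False 1.2008641264176478 [-5.4  2.7  1.5]
1.26 False 1.2020813632311633 [-11.4  -3.2  -0.8]
1.29 False 1.204067598926591 [-19.2  -6.9  -1.4]
1.32 False 1.204970346199038 [-25.7 -10.1  -3.1]
[-0.3  0.5  0.9]
13.35
```

End stop confirmed: the force rose to 26 N with no movement. Now I'll press the rod down gently.

```bash
python3 - <<'E'
from h import *
command_gripper(0,newtons=20)
R=pose(PHI0,0,-1)[1]
movep(HEAD+[0,0,.025+.03],R)
move_l(HEAD+[0,0,.025+.006],feed=.1)
sleep(.2)
f0=sense()["wrist_force"][2]; print("f0",f0)
h=move_l(HEAD+[0,0,.025-.036],feed=.009,until_force=6.5)
s=sense();print(h,s["position"]-[0,0,.025],s["wrist_force"],s["time_s"])
E
```

```text
f0 -0.5631596067535566
True [0.48905944 0.03252677 0.18987834] [0.67097022 0.51484652 3.53489705] 18.0417
```

```bash
python3 - <<'E'
from h import *
s=sense();h=move_l(s["position"]-[0,0,.002],feed=.004,until_force=4.5)
t=sense();print(h,t["position"]-s["position"],t["wrist_force"])
move_l(t["position"]+[0,0,.07],feed=.12)
phi=PHI0+1.2
p,R=pose(phi,0,-1,back=.075,dz=-.005);movep(p,R)
p,d=camera("side");cv2.imwrite("pics/s2.png",cv2.resize(p[195:315,240:400],None,fx=5,fy=5,interpolation=cv2.INTER_CUBIC)[:,:,::-1]);print(sense()["time_s"])
p,d=camera("top");P=cloud("top",d,(300,235,345,275)).reshape(-1,3)
q=P[(np.hypot(*(P[:,:2]-HEAD[:2]).T)<.012)];print("head z",np.median(q[:,2]))
E
```

```text
True [ 1.54912600e-05 -8.12598681e-06 -1.70568215e-05] [0.05602217 0.69839738 3.46374314]
20.0333
head z 0.18823425611852462
```

View pics/s2.png

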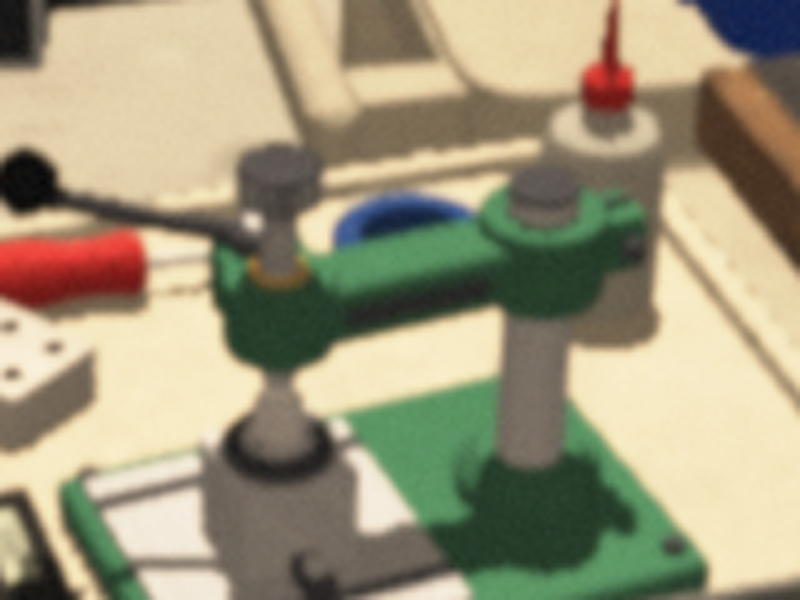

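The tip now sits on the blank at about (280,375), and a second push moved it only 0.02 mm. Next: swing the lever back to about 1.27 rad.

```bash
python3 - <<'E'
from h import *
D=1.2
command_gripper(.06)
print(move_l(*pose(PHI0+D,0,-1,dz=-.005),feed=.12,until_force=6))
command_gripper(0,newtons=40);print(sense()["finger_gap"])
for d in [1.1,.98,.86,.74,.62,.5,.4,.3,.2,.1,.02,-.05,-.09]:
    h=move_l(*pose(PHI0+d,0,-1,dz=-.005),feed=.06,until_force=25)
    t=tang(PHI0+d); print(d,h,np.round(t,1),round(sense()["finger_gap"],4))
    if h: break
s=sense();v=s["position"]-PIV;print("d",np.arctan2(v[1],v[0])-PHI0,s["time_s"])
command_gripper(.06);s=sense();move_l(s["position"]+[0,0,.08],feed=.15)
move_l(sense()["position"]+[0,.12,.05],feed=.2)
p,d=camera("top");cv2.imwrite("pics/end.png",cv2.resize(p[175:325,225:385],None,fx=3,fy=3)[:,:,::-1])
P=cloud("top",d,(250,230,345,275)).reshape(-1,3)
q=P[(np.hypot(*(P[:,:2]-HEAD[:2]).T)<.012)];print("head z",np.median(q[:,2]))
k=P[(P[:,2]>.155)&(P[:,1]>.11)&(P[:,2]<.185)];print("knob",k.mean(0),len(k),sense()["time_s"])
E
```

```text
False
0.023459784048377116
1.1 False [-0.8  5.4  1. ] 0.0238
0.98 False [-1.2  5.5  1.7] 0.0239
0.86 False [-0.9  5.8  0.9] 0.0237
0.74 False [-0.8  6.3  1.2] 0.0239
0.62 False [-0.6  4.6  0.3] 0.0235
0.5 False [-0.9  5.5  0.4] 0.0237
0.4 False [-1.6  5.6  0.1] 0.0239
0.3 False [-1.2  6.6  1. ] 0.0237
0.2 False [-1.7  5.3  1.6] 0.0237
0.1 False [-2.7  5.5  1.9] 0.0236
0.02 False [-1.8  4.1  1.6] 0.0244
-0.05 False [-0.7  5.8  0.9] 0.024
-0.09 False [-0.3  5.7  2.4] 0.0239
d -0.10068662093214753 25.6917
head z 0.18797156947358024
knob [0.48852285 0.1329309  0.17222417] 206 27.6667
```

View pics/end.png

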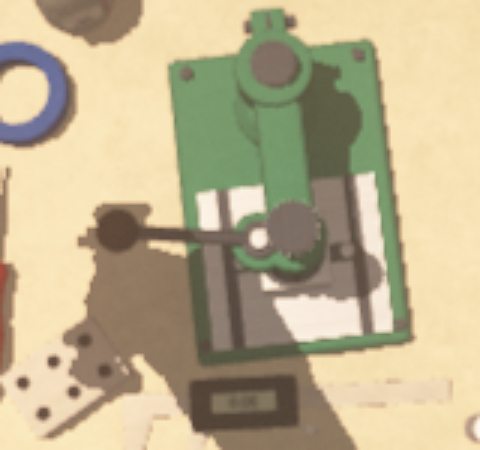

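The lever is back past where it started, with the knob at crop (118,230), about 1.3 rad. The head height hasn't changed and the gripper is clear, so I'm handing in.

```bash
python3 -c "
from rig import *
print(finish_job())"
```

```text
the job is handed in; nothing more can be done
None
```

I released the clamp lever to its end stop, lowered the stop rod until its tip lightly touched the blank, and swung the lever back to about 1.3 rad (firm grip starts at 1.0). The job was handed in at about 28 s with the gripper clear; no verdict was returned.

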